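# Seal the drying cell and hold its lid down

## Robot

A 6-joint arm with a two-finger parallel gripper is mounted at the origin on the work surface. World frame = base frame: x ahead of the robot, y to its left, z up, the work surface at z = 0. Lengths are in mm, angles in rad, forces in N, time in s.
With the tool pointing down it reaches from about 275 to 750 mm from the base axis. Payload 10.2 kg.
Tool frame: the origin (TCP) lies at the very end of the fingers, on their centre line; the grasp point (between the pads) lies 19 mm behind it; y points along the fingers, x is the direction in which the jaws open and shut, and the axes are right-handed (so a half turn about y gives the same grasp; the last joint's range is limited). The gripper opens to 85 mm and grips with 20 to 120 N. Pads are 22 mm wide; open, the fingers measure 114 mm over their backs; the gripper's body (76 mm by 85 mm) begins 54 mm behind the grasp point. The pads swing forward as they close: fully open they stand 13 mm farther back than shut.
Start: joints at [0.949, 0.313, 1.498, -0, 1.331, -0.223], TCP at [203.877, 483.803, 231.294] pointing down, gripper open.
Joint ranges: [-2.94, 2.94], [-0.97, 2.17], [0.19, 2.56], [-1.23, 4.37], [0.02, 3.11], [-2.88, 2.88]. Speed limits (rad/s): [2.39, 2.39, 3.01, 3.14, 3.14, 3.14].

## Interface

Orientations are given as a unit quaternion [w, x, y, z].
In Python, from rig import telemetry, imaging, ctrl gives the robot as it stands.
- The arm moves only by the shell command python3 -m handwheel 'ROWS' [FORCE]. ROWS is JSON, a list of rows, each an object with "delta_pos": the shift along the tool's x, y, z in cm, a list of three; "twist": the turn, a rotation vector about the tool's x, y, z in rad, a list of three; "jaw": the opening, from 0 (shut) to 1 (fully open). A call has exactly 10 rows; each row is the pose to reach, as a shift and turn from the pose commanded when the call began, along the tool's axes at that moment; what a row does not reach only later rows make up. A row lasts 1/12 s, in which the tool goes at most 41.7 mm and 7.16 degrees, less where a joint would pass 70% of its speed; a pose out of reach is approached as far as the arm can. A call with a gripper value outside its range is refused whole. The fingers move at their own pace and stop on an object; FORCE is the grip in N (left out, the last holds). Time passes only in rows, so rows that repeat a pose let the fingers close, or fill a call up. It gives the time, the measured TCP pose, the force and the opening at its end, in the units of the state.
- telemetry.sense(): the state, without advancing time (a new reading comes with each control period).
- imaging.capture(name): name is "side" or "top"; returns a dict with "frame" (400x640x3 uint8, red, green, blue), "z_map" (400x640 float32, mm along the optical axis (not along the pixel's ray), 0 where there is no reading), "fx", "fy", "cx", "cy" (pixels), "rvec" (rotation vector, rad) and "tvec" (3), from world to camera coordinates, as OpenCV has them. Camera axes: x right, y down, z forward; pixel columns grow to the right and rows downward; lengths in mm; the calibration is good to about 2 mm. A picture is of the moment at which its call begins.
- ctrl.finish_job(): hands the job in, once; it reports no verdict.
The state is a dict: "time_s": time; "joints": joint angles; "dq": joint speeds; "tau": joint torques, N m; "eef_pos": TCP position; "ee_rot": TCP orientation; "force": force on the tool from outside, world axes, zero at the start; "wrist_torque": the same for the moment, N m; "grip_width": opening from 0.0 (shut) to 1.0 (fully open).
Only numpy, scipy, OpenCV 4.12 (cv2) and the standard library are available. Lean on these libraries where they do the work, as an engineer would, in place of code of your own. Each camera call takes 0.05 s, during which the arm holds its last target.

## Task

Seal the drying station: first screw the yellow cap of the amber trap bottle clockwise until it is fully shut, then fit the blue lid squarely over the yellow locating pin in the middle of the cell so that it drops right down onto the black gasket, and press it down until the sprung gasket is fully compressed. Finish while still holding the lid pressed down with the gripper, do not let go; leave the other things on the bench where they are.

Things in the scene. Friction and masses are not known exactly. Their poses are not given: they have to be found in the camera images.
- station: Fixed green base plate, 170 mm along x, 310 along y, 12 thick, on the bench; origin under its centre, z up. Carries the aluminium cell (116 x 86 mm, long side along x) at y = -75 mm and the amber trap bottle (60 mm across) at y = +85 mm, joined low down by a thin steel tube. A white line on the plate at the bottle's -x side is where the cap's black stripe points when shut.
- pin_tip (a point): Tip of the cell's yellow locating pin, a fixed upright pin 12 mm in diameter with a 3 mm high cone to 6 mm at the tip. It stands in the middle of the black gasket pad; its tip is 50 mm above the bench, 10 mm above the gasket at rest. Axes as the station's.
- seat_top (a point): Middle of the top face of the black gasket pad (110 x 80 mm), 40 mm above the bench at rest. The lid's underside lies on it when the lid has dropped on.
- seat (a joint): Travel of the sprung gasket pad in m: 0 at rest, up to 0.005 when fully pressed down. It springs back by itself: about 5 N to start it, 11 N all the way down (the lid's weight helps, but alone does not move it).
- cap_center (a point): Centre of the bottle's ribbed yellow screw cap, on its upright axis, half-way up: 38 mm across, 28 mm high, from 72 to 100 mm above the bench. The neck below is 32 mm across, the bottle 60 mm below 50 mm above the bench. Grip it at any yaw; it stays on the bottle and only turns. A black stripe runs from its middle to its edge.
- cap (a joint): Turn of the cap in rad: 0 loosest, 1.3 fully shut against a stop; grows clockwise seen from above. Stiff with friction (about 0.06 N m), stays where it is left.
- lid_center (a point): Centre of the loose blue lid (0.3 kg), 25 mm above its flat underside. Plate 120 mm along x, 90 mm along y, 18 mm thick; black grip bar on top in the middle: 80 mm along x, 20 mm wide, from 7 mm below to 25 mm above this point. A blind hole, 15 mm wide, 18 mm deep, opens in the underside straight below this point. z up; a half turn makes no difference.
- lid_grip (a point): Point inside the lid's grip bar, on the lid's middle axis, 38 mm above its underside and 12 mm below the bar's top; axes as the lid's.
- pen: Bystander: black marker pen lying on the green plate along the -x side of the cell, 135 mm long along its x, 11 mm thick.
- stopper: Bystander: small white plastic stopper standing on the green plate between cell and bottle near the far edge, 26 mm across, 22 mm high; origin at its foot.
- beaker: Bystander: glass beaker 64 mm across, 80 mm high; origin at its foot.
- vial_rack: Bystander: grey vial rack 75 x 110 mm, 59 mm high with its vials; origin at its foot.
- reagent: Bystander: amber reagent jar 60 mm across, 120 mm high; origin at its foot.
- dish: Bystander: clear shallow dish 90 mm across, 15 mm high; origin at its foot.

How it is judged:
By the outcome, as a careful person would: the job done as asked, in the order asked, and still so for the second after the job is handed in, while the arm keeps its last pose, push and grip.
It also fails if it takes over 58 s, if anything falls off the work surface, if the arm or the gripper's body presses on something with over 40 N, if the wrist force passes 120 N, or if a joint passes its speed limit or range.

## Working session

There is one attempt and no reset: what is moved stays moved. The work goes in short steps, Python scripts to look and compute and a shell command to move; the robot and the scene stay as the last step left them, time stands still between calls to the robot, and variables do not carry over. Pictures are saved under pics/ and viewed, and the job is handed in when it is done.

```bash
ls; mkdir -p pics; python3 - <<'E'
from rig import telemetry, imaging
import cv2,pickle
print(telemetry.sense())
for n in("side","top"):
    c=imaging.capture(n); pickle.dump(c,open(f"pics/{n}0.pkl","wb"))
    cv2.imwrite(f"pics/{n}0.png",c["frame"][:,:,::-1]); print(n,{k:c[k] for k in("fx","fy","cx","cy","rvec","tvec")})
E
```

```text
pics
{'time_s': 0.0, 'joints': array([ 9.48591409e-01,  3.13473824e-01,  1.49843980e+00,  1.16804395e-05,
        1.33101032e+00, -2.23409349e-01]), 'dq': array([ 1.19268432e-03, -1.73038427e-04, -3.33675718e-04,  5.77251817e-04,
        6.03951655e-04,  3.53576415e-05]), 'tau': array([-8.59281117e-04, -4.12264037e+01, -2.59742332e+01, -1.88239810e-04,
        4.08020351e-03, -5.91298743e-06]), 'eef_pos': array([203.72012148, 483.58140428, 230.72186871]), 'ee_rot': array([-0.58896978,  0.58929618,  0.39061107, -0.39149407]), 'force': array([-0.00276363,  0.34984654,  0.51647513]), 'wrist_torque': array([-0.03484214, -0.01653992,  0.06138277]), 'grip_width': 0.9999522650810755}
side {'fx': 399.3176216753207, 'fy': 399.3176216753207, 'cx': 318.88194490548614, 'cy': 204.11126093329375, 'rvec': array([ 2.3275403 , -0.13762344,  0.05453839]), 'tvec': array([-616.64479424,   56.48014081,  940.76940649])}
top {'fx': 364.24786864488067, 'fy': 364.24786864488067, 'cx': 320.3007394403684, 'cy': 198.7166352355665, 'rvec': array([ 2.16220541, -2.19590904,  0.07818314]), 'tvec': array([-75.13076013, 590.5346715 , 946.96680333])}
```

View pics/side0.png

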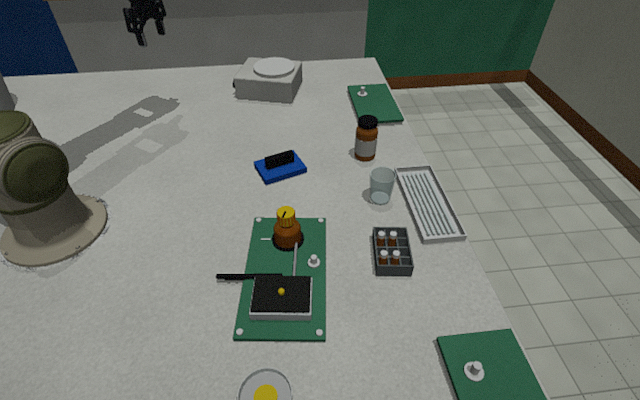

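View pics/top0.png

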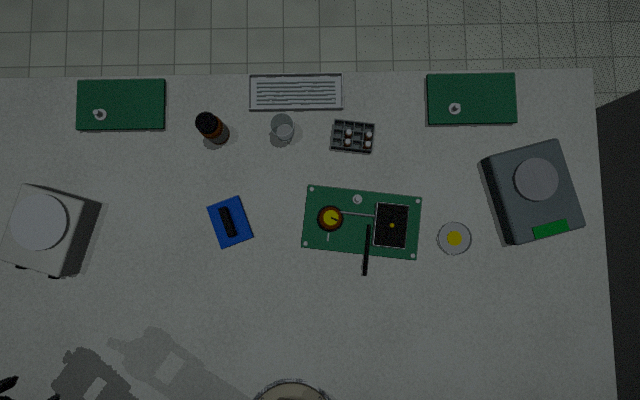

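```bash
cat > h.py <<'E'
import numpy as np,cv2,pickle
from scipy.spatial.transform import Rotation as R
def load(n): return pickle.load(open(f"pics/{n}.pkl","rb"))
def cap(n,tag):
    from rig import imaging
    c=imaging.capture(n); pickle.dump(c,open(f"pics/{n}{tag}.pkl","wb")); return c
def ray(c,uv,z):
    Rm=cv2.Rodrigues(c["rvec"])[0]; o=-Rm.T@c["tvec"]
    d=Rm.T@np.array([(uv[0]-c["cx"])/c["fx"],(uv[1]-c["cy"])/c["fy"],1])
    return o+d*(z-o[2])/d[2]
def proj(c,p):
    return cv2.projectPoints(np.array([p],float),c["rvec"],c["tvec"],np.array([[c["fx"],0,c["cx"]],[0,c["fy"],c["cy"]],[0,0,1]]),None)[0].ravel()
def cloud(c):
    v,u=np.mgrid[0:400,0:640]; z=c["z_map"]; Rm=cv2.Rodrigues(c["rvec"])[0]
    P=np.stack([(u-c["cx"])/c["fx"]*z,(v-c["cy"])/c["fy"]*z,z],-1)
    return (P-c["tvec"])@Rm
def crop(c,x0,y0,x1,y1,s,fn,gain=1.6):
    im=c["frame"][y0:y1,x0:x1,::-1]
    cv2.imwrite(fn,cv2.resize(cv2.convertScaleAbs(im,alpha=gain),None,fx=s,fy=s,interpolation=cv2.INTER_CUBIC))
E
python3 - <<'E'
from h import *
s=load("side0");t=load("top0")
crop(s,210,140,360,350,2.8,"pics/s0c.png"); crop(t,190,170,440,290,3.2,"pics/t0c.png",2.2)
for n,c in(("side",s),("top",t)):
    hsv=cv2.cvtColor(c["frame"],cv2.COLOR_RGB2HSV); P=cloud(c)
    for nm,lo,hi in(("yellow",(20,120,60),(34,255,255)),("blue",(105,150,50),(125,255,255)),("green",(60,100,30),(90,255,255))):
        m=cv2.inRange(hsv,lo,hi); k,l,st,ce=cv2.connectedComponentsWithStats(m)
        for i in range(1,k):
            if st[i,4]>8 and not(nm!="yellow" and st[i,4]<600):
                Q=P[(l==i)&(c["z_map"]>0)]
                print(n,nm,st[i],ce[i].round(1),np.median(Q,0).round(0) if len(Q) else None, Q.min(0).round(),Q.max(0).round())
E
```

```text
side yellow [277 206  18  21 228] [285.5 214.1] [ 538. -115.   99.] [ 520. -130.   -1.] [559.  13. 102.]
side yellow [278 287   7   8  44] [281.  290.8] [ 517. -271.   47.] [ 511. -276.   37.] [ 523. -254.   52.]
side yellow [254 384  23  16 298] [265.4 392.8] [ 480. -437.    4.] [ 461. -449.    1.] [ 498. -422.    7.]
side blue [   0    0   77   76 3086] [32.2 40.5] [-600. 1372.  -70.] [-827. 1246. -231.] [-403. 1391.  122.]
side blue [254 151  53  33 740] [280.3 169.8] [532. 134.  17.] [463.  95.  -0.] [602. 223.  46.]
side green [  365     0   190    77 12315] [453.7  34.7] [1788. 1978. -370.] [1169. 1941. -665.] [2458. 2014. -124.]
side green [ 348   84   55   39 1352] [375.4 102.9] [865. 443.  20.] [753. 204.  12.] [925. 579. 120.]
side green [ 245  218   49   58 1759] [267.2 251.9] [ 488. -151.   11.] [ 443. -210.    7.] [547. -33.  51.]
side green [ 233  218   92  123 4047] [291.3 295.2] [ 562. -285.   11.] [ 424. -359.    4.] [627. -44.  40.]
side green [ 437  329  109   71 5165] [489.8 366.4] [ 863. -445.   21.] [ 787. -507.   16.] [ 928. -382.   26.]
top yellow [323 210  16  16 186] [330.1 217.1] [ 538. -108.  100.] [ 519. -127.   60.] [555. -90. 105.]
top yellow [390 223   4   4  14] [391.5 224.7] [ 517. -266.   49.] [ 514. -271.   45.] [ 522. -263.   52.]
top yellow [447 231  15  15 174] [453.9 237.8] [ 479. -441.    4.] [ 461. -460.   -1.] [ 498. -422.    8.]
top blue [ 207  196   46   53 1199] [230.  221.9] [531. 153.  18.] [463.  99.   1.] [601. 225.  50.]
top green [ 427   73   90   52 4204] [472.   97.7] [ 859. -502.   22.] [ 789. -620.   13.] [ 928. -380.   29.]
top green [  76   79   88   51 4148] [120.5 103.6] [859. 455.  22.] [789. 339.  11.] [928. 579.  28.]
top green [ 301  185  121   75 4713] [355.7 221.6] [ 525. -167.   12.] [ 426. -354.   -2.] [628. -31.  40.]
```

View pics/s0c.png

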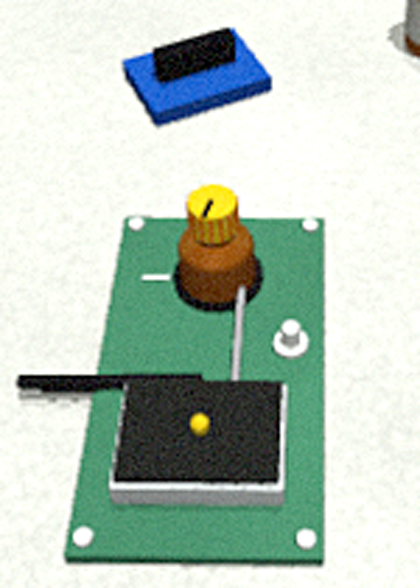

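View pics/t0c.png

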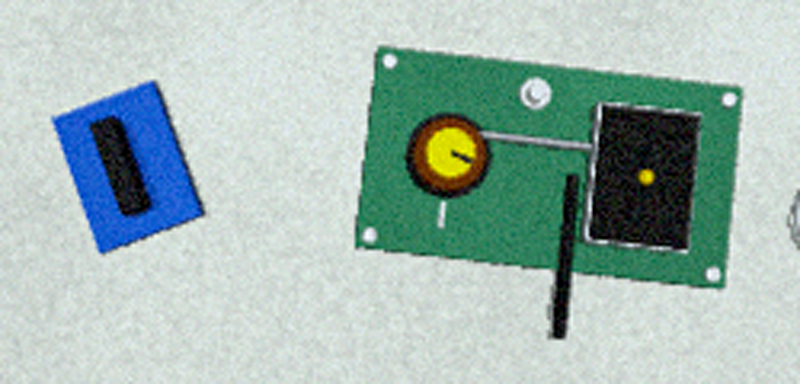

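```bash
python3 - <<'E'
from h import *
for n in("side0","top0"):
    c=load(n); hsv=cv2.cvtColor(c["frame"],cv2.COLOR_RGB2HSV); P=cloud(c); print(n)
    y=cv2.inRange(hsv,(20,120,60),(34,255,255))
    # cap top: ellipse: use pts of yellow w/ depth z>95 -> mask centre
    v,u=np.nonzero((y>0)&(P[:,:,2]>92)&(abs(P[:,:,0]-538)<40)&(abs(P[:,:,1]+110)<40))
    pts=np.array([ray(c,(a,b),100) for a,b in zip(u,v)])[:,:2].astype(np.float32)
    print("cap circle",cv2.minEnclosingCircle(pts),pts.mean(0))
    v,u=np.nonzero((y>0)&(abs(P[:,:,0]-517)<25)&(abs(P[:,:,1]+268)<25))
    print("pin",ray(c,(u.mean(),v.mean()),48))
    # stripe: dark in cap
    g=hsv[:,:,2]
    # lid
    b=cv2.inRange(hsv,(100,120,30),(130,255,255)); k,l,st,ce=cv2.connectedComponentsWithStats(b)
    i=[i for i in range(1,k) if st[i,4]>500 and 60<st[i,1]+st[i,0] and st[i,0]>100][0]
    v,u=np.nonzero((l==i)&(P[:,:,2]>12))
    pts=np.array([ray(c,(a,b_),18) for a,b_ in zip(u,v)])[:,:2].astype(np.float32)
    print("lid rect",cv2.minAreaRect(pts))
    # bar top
    m=(g<60)&(P[:,:,2]>40)&(abs(P[:,:,0]-532)<60)&(abs(P[:,:,1]-155)<60)
    v,u=np.nonzero(m); pts=np.array([ray(c,(a,b_),50) for a,b_ in zip(u,v)])[:,:2].astype(np.float32)
    print("bar",cv2.minAreaRect(pts),len(pts))
    # seat pad black top
    m=(g<55)&(abs(P[:,:,2]-40)<6)&(abs(P[:,:,0]-517)<80)&(abs(P[:,:,1]+268)<60)
    m=cv2.morphologyEx(m.astype(np.uint8),cv2.MORPH_OPEN,np.ones((3,3)))
    v,u=np.nonzero(m); pts=np.array([ray(c,(a,b_),40) for a,b_ in zip(u,v)])[:,:2].astype(np.float32)
    print("pad",cv2.minAreaRect(pts),len(pts))
    # corner dots
    w=cv2.inRange(hsv,(0,0,110),(179,60,255)); w=w&((P[:,:,2]>3)&(P[:,:,2]<25)&(abs(P[:,:,0]-525)<110)&(abs(P[:,:,1]+190)<170)).astype(np.uint8)*255
    k,l,st,ce=cv2.connectedComponentsWithStats(w)
    for i in range(1,k):
        if 6<st[i,4]<80: print("dot",st[i,4],ce[i].round(1),ray(c,ce[i],13).round(1))
E
```

```text
side0
cap circle ((536.4738159179688, -114.8763656616211), 21.435047149658203) [ 537.2321  -113.48184]
pin [ 517.16032775 -270.50471888   48.        ]
lid rect ((531.7516479492188, 151.14190673828125), (121.71219635009766, 101.3802261352539), 20.158823013305664)
bar ((530.9981079101562, 148.9757537841797), (80.26740264892578, 30.593856811523438), 18.329504013061523) 192
pad ((516.6644287109375, -269.56512451171875), (78.43096160888672, 107.85576629638672), 83.19766235351562) 1980
dot 19 [258.2 219.3] [472.  -40.6  13. ]
dot 20 [320.5 219.5] [617.9 -58.8  13. ]
dot 21 [265.2 238.5] [ 487.4 -103.1   13. ]
dot 8 [294.9 260.2] [ 549.1 -172.7   13. ]
dot 64 [313.6 262.8] [ 587.9 -184.2   13. ]
dot 8 [311.9 280.5] [ 579.7 -229.    13. ]
dot 13 [311. 308.] [ 571.4 -292.4   13. ]
dot 41 [239. 331.] [ 435.1 -324.6   13. ]
dot 41 [319.  331.8] [ 580.9 -343.5   13. ]
top0
cap circle ((510.7087707519531, -242.76174926757812), 155.13137817382812) [ 537.9456  -109.79464]
pin [ 517.32377537 -266.65691455   48.        ]
lid rect ((532.5738525390625, 159.1578369140625), (119.51567840576172, 90.91276550292969), 20.335899353027344)
bar ((532.9462890625, 157.9910430908203), (78.57418823242188, 21.74828338623047), 19.89797592163086) 253
pad ((517.6551513671875, -267.2478942871094), (80.26982116699219, 109.57876586914062), 82.46348571777344) 1290
```

```bash
python3 - <<'E'
from h import *
s=load("side0");c=t=load("top0"); hsv=cv2.cvtColor(c["frame"],cv2.COLOR_RGB2HSV)
sat=hsv[:,:,1]; roi=np.zeros((400,640),bool); 
m=cv2.inRange(hsv,(35,90,20),(95,255,255)); k,l,st,ce=cv2.connectedComponentsWithStats(m)
i=[i for i in range(1,k) if abs(ce[i,0]-355)<20 and abs(ce[i,1]-222)<20 and st[i,4]>1000][0]
cn=max(cv2.findContours((l==i).astype(np.uint8),cv2.RETR_EXTERNAL,cv2.CHAIN_APPROX_NONE)[0],key=cv2.contourArea)
hull=cv2.convexHull(cn)[:,0]
pts=np.array([ray(c,p,12) for p in hull])[:,:2].astype(np.float32); print("plate top",cv2.minAreaRect(pts))
g=hsv[:,:,2]; 
f=np.zeros((400,640),np.uint8); cv2.fillPoly(f,[cv2.convexHull(cn)],1)
w=((f>0)&(sat<70)&(g>90)).astype(np.uint8); k,l,st,ce=cv2.connectedComponentsWithStats(w)
for i in range(1,k):
    if st[i,4]>4: print("dot",st[i,4],ce[i].round(1),ray(c,ce[i],13).round(1))
y=cv2.inRange(hsv,(20,120,60),(34,255,255)); v,u=np.nonzero(y[200:235,315:345]); p=np.array([ray(c,(a+315,b+200),100) for a,b in zip(u,v)])[:,:2].astype(np.float32); print("cap top",cv2.minEnclosingCircle(p),cv2.minAreaRect(p))
# triangulate
def tri(a,b):
    Ps=[];
    o=[];d=[]
    for cc,p in((s,a),(t,b)):
        p0=ray(cc,p,0);p1=ray(cc,p,100);o.append(p0);d.append((p1-p0)/np.linalg.norm(p1-p0))
    A=np.stack([d[0],-d[1]],1);x=np.linalg.lstsq(A,o[1]-o[0],rcond=None)[0]
    return (o[0]+x[0]*d[0]).round(1),(o[1]+x[1]*d[1]).round(1)
print("pin",tri((281,290.8),(391.5,224.7)))
P=cloud(t); 
for n,c in(("s",s),("t",t)):
    P=cloud(c); m=(abs(P[:,:,0]-330)<400)&(c["z_map"]>0)&(abs(P[:,:,2])<15)
    for cx,cy in((330,-200),(400,100),(330,-400),(700,100),(750,-300),(530,250)):
        q=P[(abs(P[:,:,0]-cx)<20)&(abs(P[:,:,1]-cy)<20)]; print(n,cx,cy,np.median(q[:,2]).round(1) if len(q) else None)
# black pen
q=P[(abs(P[:,:,0]-450)<60)&(abs(P[:,:,1]+220)<20)&(cv2.cvtColor(t["frame"],cv2.COLOR_RGB2HSV)[:,:,2]<50)]
print("pen",q.min(0),q.max(0),np.median(q,0))
E
```

```text
plate top ((526.639404296875, -192.47813415527344), (308.0569152832031, 168.5318603515625), 82.61724853515625)
dot 12 [311.5 188.5] [618.  -60.9  13. ]
dot 50 [357.5 198.4] [ 589.3 -184.1   13. ]
dot 12 [417.5 200.5] [ 581.2 -344.9   13. ]
dot 5 [328. 235.] [ 492.7 -103.3   13. ]
dot 10 [305.  242.8] [472.9 -41.7  13. ]
dot 14 [412.5 255.3] [ 435.7 -326.4   13. ]
cap top ((537.7672729492188, -108.41439056396484), 19.465274810791016) ((538.20703125, -108.8452377319336), (36.16366195678711, 36.2448844909668), 44.09889602661133)
pin (array([ 517. , -267.5,   43.7]), array([ 517.4, -267.5,   43.7]))
s 330 -200 -0.5
s 400 100 -0.9
s 330 -400 -0.2
s 700 100 -1.0
s 750 -300 -0.8
s 530 250 -0.8
t 330 -200 0.1
t 400 100 0.5
t 330 -400 -0.0
t 700 100 -0.0
t 750 -300 -0.3
t 530 250 0.0
pen [ 3.92434112e+02 -2.39910108e+02 -1.75099767e-01] [ 509.72791185 -200.03274157   44.35180365] [ 478.43984891 -214.68800125   23.04513814]
```

```bash
cat >> h.py <<'E'
def tool():
    from rig import telemetry
    s=telemetry.sense(); q=s["ee_rot"]; return s,R.from_quat([q[1],q[2],q[3],q[0]])
def yaw(Rt):
    x=Rt.as_matrix()[:,0]; return np.degrees(np.arctan2(x[1],x[0]))
def go(p,jaw=None,cmd=None):
    s,Rt=tool(); d=Rt.inv().apply(np.array(p)-s["eef_pos"])/10
    print("t",round(s["time_s"],2),"pos",s["eef_pos"].round(1),"yaw",yaw(Rt).round(2),"j",s["joints"].round(2),"F",s["force"].round(1),"jaw",round(s["grip_width"],3))
    print("d cm",d.round(2))
    if jaw is not None:
        # tool x to yaw jaw, y down
        a=np.radians(jaw); x=np.array([np.cos(a),np.sin(a),0]); y=np.array([0,0,-1.]); T=np.stack([x,y,np.cross(x,y)],1)
        print("twist",(Rt.inv()*R.from_matrix(T)).as_rotvec().round(4))
E
python3 - <<'E'
from h import *
s,Rt=tool(); print(Rt.as_matrix().round(3))
go([537.7,-108.4,160],-30)
E
```

```text
[[ 0.388 -0.001 -0.922]
 [ 0.922 -0.001  0.388]
 [-0.001 -1.     0.   ]]
t 0.1 pos [203.7 483.6 230.8] yaw 67.15 j [ 0.95  0.31  1.5   0.    1.33 -0.22] F [ 0.2  0.1 -1.1] jaw 1.001
d cm [-41.58   7.11 -53.77]
twist [ 8.0000e-04  1.6956e+00 -1.1000e-03]
```

```bash
python3 -m handwheel '[{"delta_pos":[-1,0,-1.3],"twist":[0,0.03,0],"jaw":1},{"delta_pos":[-3,0,-3.9],"twist":[0,0.06,0],"jaw":1},{"delta_pos":[-5.5,0,-7.1],"twist":[0,0.1,0],"jaw":1},{"delta_pos":[-8,0,-10.3],"twist":[0,0.14,0],"jaw":1},{"delta_pos":[-10.5,0,-13.5],"twist":[0,0.18,0],"jaw":1},{"delta_pos":[-13,0,-16.8],"twist":[0,0.22,0],"jaw":1},{"delta_pos":[-15.5,0,-20],"twist":[0,0.26,0],"jaw":1},{"delta_pos":[-18,0,-23.3],"twist":[0,0.3,0],"jaw":1},{"delta_pos":[-20.5,0,-26.5],"twist":[0,0.33,0],"jaw":1},{"delta_pos":[-23,0,-29.8],"twist":[0,0.36,0],"jaw":1}]' 60
python3 -c "
from h import *
go([537.7,-108.4,150],30)"
```

```text
time_s: 0.93
eef_pos: [389.5, 154.2, 231.3]
ee_rot: [0.65, -0.65, -0.279, 0.279]
force: [0.2, 0.9, -0.5]
grip_width: 0.998
t 0.93 pos [389.5 154.2 231.3] yaw 46.44 j [ 0.1   0.08  1.79  0.    1.28 -0.71] F [ 0.2  0.9 -0.5] jaw 0.998
d cm [ -8.82   8.12 -28.84]
twist [-1.000e-04  2.869e-01 -0.000e+00]
```

```bash
python3 -m handwheel '[{"delta_pos":[-1,0,-3.2],"twist":[0,0.03,0],"jaw":1},{"delta_pos":[-2,0.5,-6.5],"twist":[0,0.06,0],"jaw":1},{"delta_pos":[-3,1.5,-9.8],"twist":[0,0.1,0],"jaw":1},{"delta_pos":[-4,2.5,-13.1],"twist":[0,0.14,0],"jaw":1},{"delta_pos":[-5,3.5,-16.4],"twist":[0,0.18,0],"jaw":1},{"delta_pos":[-6,4.5,-19.6],"twist":[0,0.22,0],"jaw":1},{"delta_pos":[-7,5.5,-22.9],"twist":[0,0.25,0],"jaw":1},{"delta_pos":[-8,6.5,-26],"twist":[0,0.28,0],"jaw":1},{"delta_pos":[-8.8,7.5,-28.5],"twist":[0,0.287,0],"jaw":1},{"delta_pos":[-8.82,8.1,-28.84],"twist":[0,0.287,0],"jaw":1}]'
python3 -c "
from h import *
c=cap('top','1');crop(c,250,150,450,290,4,'pics/t1c.png',2.2)
c=cap('side','1');crop(c,210,140,360,350,2.8,'pics/s1c.png')
go([537.7,-108.4,67],30)"
```

```text
time_s: 1.77
eef_pos: [538.5, -109.7, 148.6]
ee_rot: [0.683, -0.683, -0.182, 0.183]
force: [-0.7, -0.0, -0.5]
grip_width: 0.999
t 1.87 pos [ 537.2 -106.6  148.7] yaw 30.01 j [-0.41  0.44  1.54  0.    1.16 -0.93] F [0.4 0.9 0.5] jaw 1.002
d cm [-0.04  8.17 -0.2 ]
twist [-0.0026  0.0002 -0.0018]
```

View pics/t1c.png

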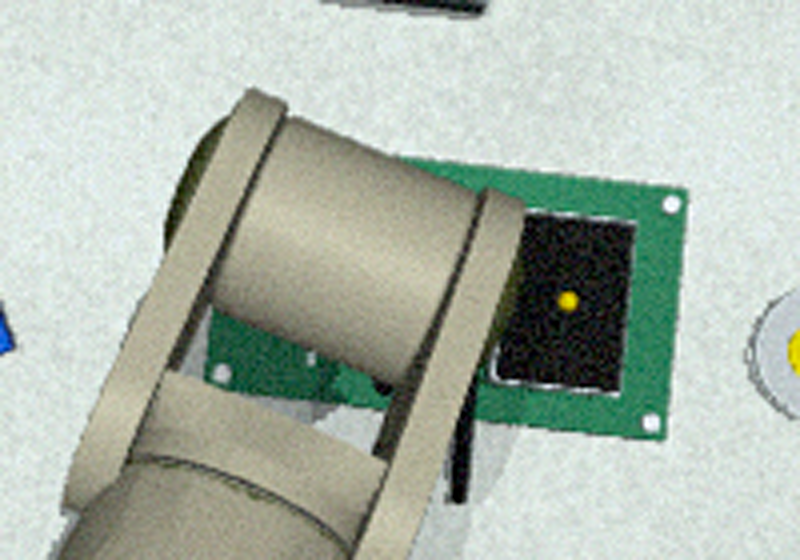

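View pics/s1c.png

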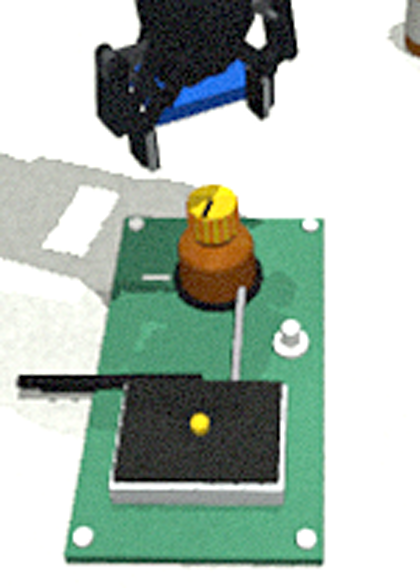

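```bash
python3 -m handwheel '[{"delta_pos":[0,0.5,0],"twist":[0,0,0],"jaw":1},{"delta_pos":[0,1.3,0],"twist":[0,0,0],"jaw":1},{"delta_pos":[0,2.1,0],"twist":[0,0,0],"jaw":1},{"delta_pos":[0,2.9,0],"twist":[0,0,0],"jaw":1},{"delta_pos":[0,3.5,0],"twist":[0,0,0],"jaw":1},{"delta_pos":[0,3.8,0],"twist":[0,0,0],"jaw":1},{"delta_pos":[0,4,0],"twist":[0,0,0],"jaw":1},{"delta_pos":[0,4,0],"twist":[0,0,0],"jaw":1},{"delta_pos":[0,4,0],"twist":[0,0,0],"jaw":1},{"delta_pos":[0,4,0],"twist":[0,0,0],"jaw":1}]'
python3 -c "
from h import *
go([537.7,-108.4,67],30)
c=cap('side','2');crop(c,240,140,340,240,6,'pics/s2c.png')"
```

```text
time_s: 2.7
eef_pos: [538.0, -106.4, 110.6]
ee_rot: [-0.683, 0.683, 0.184, -0.183]
force: [-0.0, 0.8, 0.1]
grip_width: 0.995
t 2.7 pos [ 538.  -106.4  110.6] yaw 30.08 j [-0.41  0.49  1.58 -0.    1.07 -0.93] F [-0.   0.8  0.1] jaw 0.995
d cm [-0.12  4.36 -0.16]
twist [0.0006 0.0013 0.0004]
```

View pics/s2c.png

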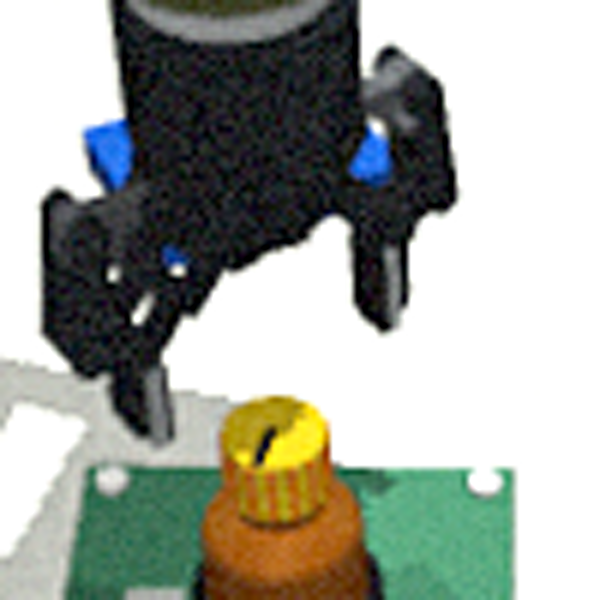

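```bash
python3 -m handwheel '[{"delta_pos":[-0.1,0.5,-0.15],"twist":[0,0,0],"jaw":1},{"delta_pos":[-0.1,1.3,-0.15],"twist":[0,0,0],"jaw":1},{"delta_pos":[-0.1,2.1,-0.15],"twist":[0,0,0],"jaw":1},{"delta_pos":[-0.1,2.9,-0.15],"twist":[0,0,0],"jaw":1},{"delta_pos":[-0.1,3.6,-0.15],"twist":[0,0,0],"jaw":1},{"delta_pos":[-0.1,4,-0.15],"twist":[0,0,0],"jaw":1},{"delta_pos":[-0.1,4.3,-0.15],"twist":[0,0,0],"jaw":1},{"delta_pos":[-0.1,4.3,-0.15],"twist":[0,0,0],"jaw":1},{"delta_pos":[-0.1,4.3,-0.15],"twist":[0,0,0],"jaw":0.6},{"delta_pos":[-0.1,4.3,-0.15],"twist":[0,0,0],"jaw":0.5}]' 40
python3 -m handwheel '[{"delta_pos":[0,0,0],"twist":[0,0,0],"jaw":0.4},{"delta_pos":[0,0,0],"twist":[0,0,0],"jaw":0.3},{"delta_pos":[0,0,0],"twist":[0,0,0],"jaw":0.2},{"delta_pos":[0,0,0],"twist":[0,0,0],"jaw":0.2},{"delta_pos":[0,0,0],"twist":[0,0,0],"jaw":0.2},{"delta_pos":[0,0,0],"twist":[0,0,0],"jaw":0.2},{"delta_pos":[0,0,0],"twist":[0,0,0],"jaw":0.2},{"delta_pos":[0,0,0],"twist":[0,0,0],"jaw":0.2},{"delta_pos":[0,0,0],"twist":[0,0,0],"jaw":0.2},{"delta_pos":[0,0,0],"twist":[0,0,0],"jaw":0.2}]' 40
python3 -c "
from h import *
go([537.7,-108.4,67],30)
c=cap('side','3');crop(c,240,140,340,240,6,'pics/s3c.png')"
```

```text
time_s: 3.58
eef_pos: [537.9, -108.2, 67.6]
ee_rot: [-0.683, 0.683, 0.184, -0.183]
force: [0.6, 0.5, -0.8]
grip_width: 0.747
time_s: 4.42
eef_pos: [538.4, -107.9, 67.9]
ee_rot: [-0.683, 0.683, 0.184, -0.183]
force: [4.1, 5.1, 3.5]
grip_width: 0.435
t 4.42 pos [ 538.4 -107.9   67.9] yaw 30.08 j [-0.41  0.54  1.62  0.    0.98 -0.94] F [4.1 5.1 3.5] jaw 0.435
d cm [-0.09  0.09 -0.01]
twist [0.0011 0.0014 0.0018]
```

View pics/s3c.png

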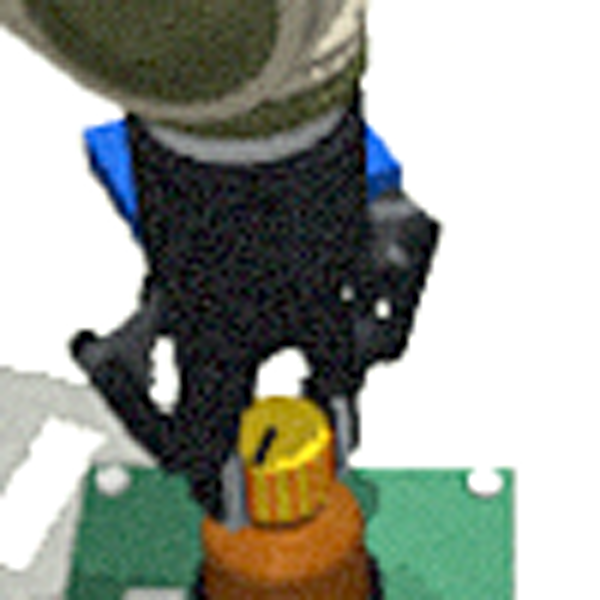

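```bash
python3 -m handwheel '[{"delta_pos":[0.03,0,0],"twist":[0,0.05,0],"jaw":0.2},{"delta_pos":[0.03,0,0],"twist":[0,0.14,0],"jaw":0.2},{"delta_pos":[0.03,0,0],"twist":[0,0.24,0],"jaw":0.2},{"delta_pos":[0.03,0,0],"twist":[0,0.34,0],"jaw":0.2},{"delta_pos":[0.03,0,0],"twist":[0,0.44,0],"jaw":0.2},{"delta_pos":[0.03,0,0],"twist":[0,0.54,0],"jaw":0.2},{"delta_pos":[0.03,0,0],"twist":[0,0.64,0],"jaw":0.2},{"delta_pos":[0.03,0,0],"twist":[0,0.74,0],"jaw":0.2},{"delta_pos":[0.03,0,0],"twist":[0,0.84,0],"jaw":0.2},{"delta_pos":[0.03,0,0],"twist":[0,0.9,0],"jaw":0.2}]' 40
python3 -c "
from h import *
go([537.7,-108.4,67],30);s,_=tool();print(s['wrist_torque'])"
python3 -m handwheel '[{"delta_pos":[0,0,0],"twist":[0,0.05,0],"jaw":0.2},{"delta_pos":[0,0,0],"twist":[0,0.1,0],"jaw":0.2},{"delta_pos":[0,0,0],"twist":[0,0.15,0],"jaw":0.2},{"delta_pos":[0,0,0],"twist":[0,0.2,0],"jaw":0.2},{"delta_pos":[0,0,0],"twist":[0,0.25,0],"jaw":0.2},{"delta_pos":[0,0,0],"twist":[0,0.3,0],"jaw":0.2},{"delta_pos":[0,0,0],"twist":[0,0.34,0],"jaw":0.2},{"delta_pos":[0,0,0],"twist":[0,0.37,0],"jaw":0.2},{"delta_pos":[0,0,0],"twist":[0,0.39,0],"jaw":0.2},{"delta_pos":[0,0,0],"twist":[0,0.4,0],"jaw":0.2}]' 40
python3 -c "
from h import *
go([537.7,-108.4,67],30);s,_=tool();print(s['wrist_torque'])
c=cap('side','4');crop(c,240,140,340,240,6,'pics/s4c.png')"
```

```text
time_s: 5.3
eef_pos: [539.2, -107.8, 67.9]
ee_rot: [0.694, -0.694, 0.132, -0.135]
force: [7.2, 2.9, 1.7]
grip_width: 0.432
t 5.3 pos [ 539.2 -107.8   67.9] yaw -21.77 j [-0.41  0.55  1.61  0.    0.98 -0.03] F [7.2 2.9 1.7] jaw 0.432
d cm [-0.12  0.09 -0.11]
twist [ 6.000e-04 -9.036e-01  3.600e-03]
[ 0.60781108 -1.06962054  0.0647462 ]
time_s: 6.13
eef_pos: [539.5, -108.0, 68.0]
ee_rot: [0.655, -0.654, 0.266, -0.269]
force: [10.1, 3.5, -0.1]
grip_width: 0.428
t 6.13 pos [ 539.5 -108.    68. ] yaw -44.47 j [-0.41  0.55  1.61  0.    0.98  0.36] F [10.1  3.5 -0.1] jaw 0.428
d cm [-0.1   0.1  -0.16]
twist [ 2.0000e-04 -1.2997e+00  4.8000e-03]
[ 0.516653   -1.2872707   0.11543731]
```

View pics/s4c.png

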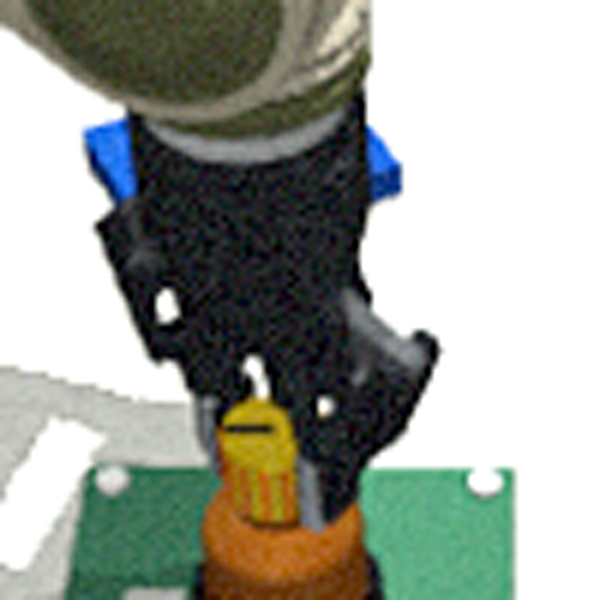

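```bash
python3 -m handwheel '[{"delta_pos":[0.08,0,0.06],"twist":[0,0.01,0],"jaw":0.2},{"delta_pos":[0.1,0,0.1],"twist":[0,0.02,0],"jaw":0.2},{"delta_pos":[0.1,0,0.1],"twist":[0,0.03,0],"jaw":0.2},{"delta_pos":[0.1,0,0.1],"twist":[0,0.04,0],"jaw":0.2},{"delta_pos":[0.1,0,0.1],"twist":[0,0.05,0],"jaw":0.2},{"delta_pos":[0.1,0,0.1],"twist":[0,0.06,0],"jaw":0.2},{"delta_pos":[0.1,0,0.1],"twist":[0,0.07,0],"jaw":0.2},{"delta_pos":[0.1,0,0.1],"twist":[0,0.08,0],"jaw":0.2},{"delta_pos":[0.1,0,0.1],"twist":[0,0.08,0],"jaw":0.2},{"delta_pos":[0.1,0,0.1],"twist":[0,0.08,0],"jaw":0.2}]' 40
python3 -c "
from h import *
go([537.7,-108.4,67],30);s,_=tool();print(s['wrist_torque'])
c=cap('side','5');crop(c,240,140,340,240,6,'pics/s5c.png')"
```

```text
time_s: 7.02
eef_pos: [539.0, -108.5, 67.9]
ee_rot: [-0.643, 0.645, -0.292, 0.292]
force: [-2.9, -1.9, 6.6]
grip_width: 0.43
t 7.02 pos [ 539.  -108.5   67.9] yaw -48.84 j [-0.41  0.55  1.61 -0.    0.98  0.44] F [-2.9 -1.9  6.6] jaw 0.43
d cm [-0.1   0.09 -0.09]
twist [ 2.100e-03 -1.376e+00 -7.000e-04]
[-0.2125506   0.57080631  1.01749031]
```

View pics/s5c.png

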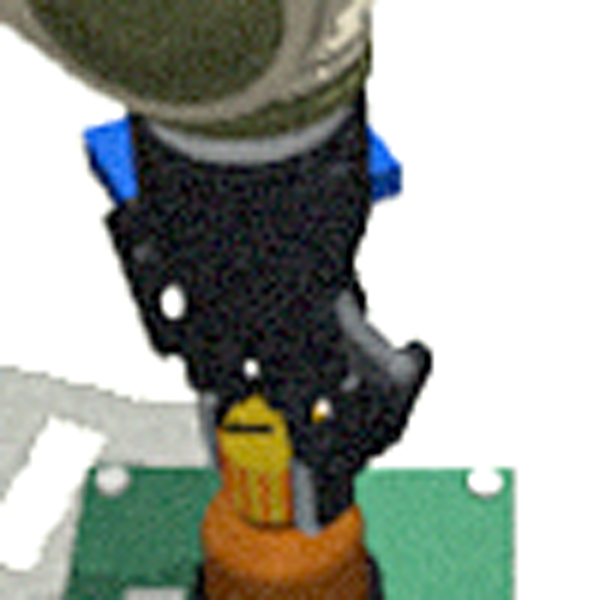

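```bash
python3 -m handwheel '[{"delta_pos":[0,0,0],"twist":[0,0,0],"jaw":1},{"delta_pos":[0,0,0],"twist":[0,0,0],"jaw":1},{"delta_pos":[0,0,0],"twist":[0,0,0],"jaw":1},{"delta_pos":[0,0,0],"twist":[0,0,0],"jaw":1},{"delta_pos":[0,0,0],"twist":[0,0,0],"jaw":1},{"delta_pos":[0,0,0],"twist":[0,0,0],"jaw":1},{"delta_pos":[0,-1,0],"twist":[0,0,0],"jaw":1},{"delta_pos":[0,-2.5,0],"twist":[0,0,0],"jaw":1},{"delta_pos":[0,-4.5,0],"twist":[0,0,0],"jaw":1},{"delta_pos":[0,-7,0],"twist":[0,0,0],"jaw":1}]' 40
python3 -c "
from h import *
go([532.7,158.5,145],-69.9)
c=cap('side','6');crop(c,240,140,340,240,6,'pics/s6c.png')"
```

```text
time_s: 7.9
eef_pos: [538.8, -107.7, 137.9]
ee_rot: [-0.643, 0.643, -0.294, 0.293]
force: [0.1, -0.0, -0.2]
grip_width: 0.996
t 7.9 pos [ 538.8 -107.7  137.9] yaw -48.99 j [-0.41  0.46  1.55  0.    1.14  0.44] F [ 0.1 -0.  -0.2] jaw 0.996
d cm [-20.49  -0.69  17.01]
twist [ 0.0011  0.365  -0.0015]
```

View pics/s6c.png

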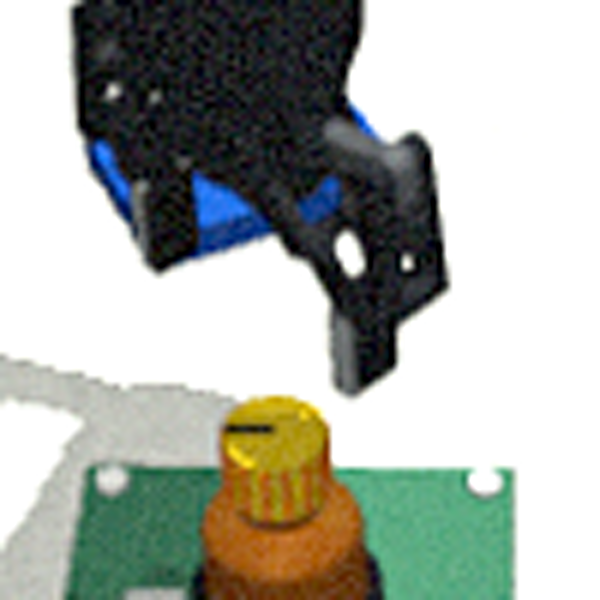

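```bash
python3 -m handwheel '[{"delta_pos":[-1.5,-0.4,1.2],"twist":[0,0.03,0],"jaw":1},{"delta_pos":[-4,-0.7,3.3],"twist":[0,0.07,0],"jaw":1},{"delta_pos":[-6.5,-0.7,5.4],"twist":[0,0.12,0],"jaw":1},{"delta_pos":[-9,-0.7,7.5],"twist":[0,0.17,0],"jaw":1},{"delta_pos":[-12,-0.7,10],"twist":[0,0.22,0],"jaw":1},{"delta_pos":[-15,-0.7,12.5],"twist":[0,0.27,0],"jaw":1},{"delta_pos":[-17.5,-0.7,14.5],"twist":[0,0.32,0],"jaw":1},{"delta_pos":[-19.5,-0.7,16.2],"twist":[0,0.35,0],"jaw":1},{"delta_pos":[-20.4,-0.7,16.9],"twist":[0,0.365,0],"jaw":1},{"delta_pos":[-20.5,-0.7,17],"twist":[0,0.365,0],"jaw":1}]' 40
python3 -m handwheel '[{"delta_pos":[0,0.5,0],"twist":[0,0,0],"jaw":1},{"delta_pos":[0,1.5,0],"twist":[0,0,0],"jaw":1},{"delta_pos":[0,2.5,0],"twist":[0,0,0],"jaw":1},{"delta_pos":[0,3.5,0],"twist":[0,0,0],"jaw":1},{"delta_pos":[0,4.5,0],"twist":[0,0,0],"jaw":1},{"delta_pos":[0,5.5,0],"twist":[0,0,0],"jaw":1},{"delta_pos":[0,6,0],"twist":[0,0,0],"jaw":1},{"delta_pos":[0,6.5,0],"twist":[0,0,0],"jaw":1},{"delta_pos":[0,6.5,0],"twist":[0,0,0],"jaw":1},{"delta_pos":[0,6.5,0],"twist":[0,0,0],"jaw":1}]' 40
python3 -c "
from h import *
go([533.2,158.7,22],-69.9)
c=cap('side','7');crop(c,230,110,350,210,6,'pics/s7c.png')
c=cap('top','7');crop(c,190,150,350,290,4,'pics/t7c.png',2.2)"
```

```text
time_s: 8.78
eef_pos: [532.8, 160.5, 144.9]
ee_rot: [0.58, -0.58, 0.404, -0.405]
force: [0.4, -0.2, -0.2]
grip_width: 0.997
time_s: 9.62
eef_pos: [533.2, 158.3, 79.3]
ee_rot: [0.58, -0.58, 0.405, -0.405]
force: [-0.5, -0.2, -0.5]
grip_width: 1.002
t 9.62 pos [533.2 158.3  79.3] yaw -69.9 j [0.08 0.54 1.58 0.   1.02 1.3 ] F [-0.5 -0.2 -0.5] jaw 1.002
d cm [-0.03  5.73  0.01]
twist [-0.0001  0.0001  0.    ]
```

View pics/s7c.png

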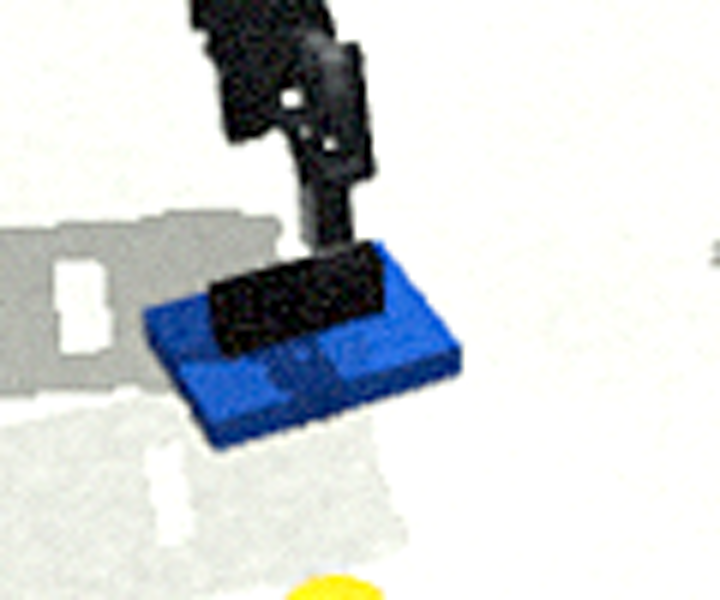

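View pics/t7c.png

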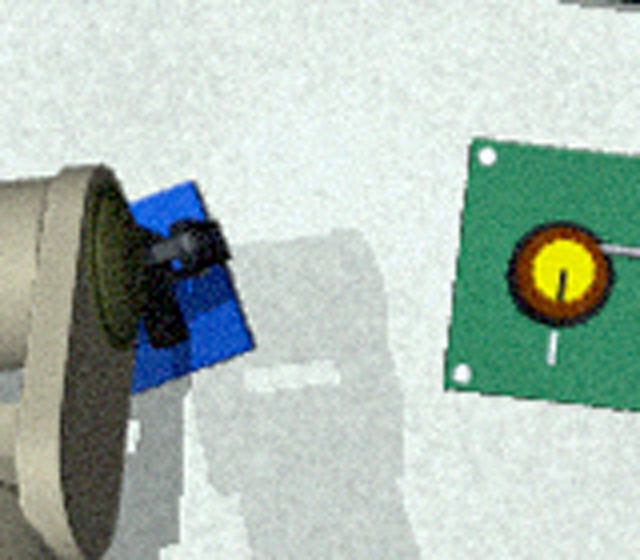

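```bash
python3 -m handwheel '[{"delta_pos":[0,0.5,0],"twist":[0,0,0],"jaw":1},{"delta_pos":[0,1.5,0],"twist":[0,0,0],"jaw":1},{"delta_pos":[0,2.5,0],"twist":[0,0,0],"jaw":1},{"delta_pos":[0,3.5,0],"twist":[0,0,0],"jaw":1},{"delta_pos":[0,4.4,0],"twist":[0,0,0],"jaw":1},{"delta_pos":[0,5,0],"twist":[0,0,0],"jaw":1},{"delta_pos":[0,5.5,0],"twist":[0,0,0],"jaw":1},{"delta_pos":[0,5.6,0],"twist":[0,0,0],"jaw":1},{"delta_pos":[0,5.6,0],"twist":[0,0,0],"jaw":0.8},{"delta_pos":[0,5.6,0],"twist":[0,0,0],"jaw":0.6}]' 60
python3 -m handwheel '[{"delta_pos":[0,0,0],"twist":[0,0,0],"jaw":0.5},{"delta_pos":[0,0,0],"twist":[0,0,0],"jaw":0.4},{"delta_pos":[0,0,0],"twist":[0,0,0],"jaw":0.3},{"delta_pos":[0,0,0],"twist":[0,0,0],"jaw":0.25},{"delta_pos":[0,0,0],"twist":[0,0,0],"jaw":0.2},{"delta_pos":[0,0,0],"twist":[0,0,0],"jaw":0.1},{"delta_pos":[0,0,0],"twist":[0,0,0],"jaw":0},{"delta_pos":[0,0,0],"twist":[0,0,0],"jaw":0},{"delta_pos":[0,0,0],"twist":[0,0,0],"jaw":0},{"delta_pos":[0,0,0],"twist":[0,0,0],"jaw":0}]' 80
python3 -c "
from h import *
go([533.2,158.7,22],-69.9)
c=cap('side','8');crop(c,230,110,350,210,6,'pics/s8c.png')"
```

```text
time_s: 10.55
eef_pos: [533.3, 158.3, 23.6]
ee_rot: [0.58, -0.579, 0.405, -0.405]
force: [0.3, 0.6, 0.2]
grip_width: 0.747
time_s: 11.38
eef_pos: [533.2, 158.5, 23.8]
ee_rot: [0.58, -0.579, 0.405, -0.405]
force: [-1.5, 0.9, 5.8]
grip_width: 0.219
t 11.38 pos [533.2 158.5  23.8] yaw -69.9 j [0.08 0.63 1.62 0.   0.9  1.3 ] F [-1.5  0.9  5.8] jaw 0.219
d cm [-0.02  0.18  0.  ]
twist [-0.0006  0.      0.    ]
```

View pics/s8c.png

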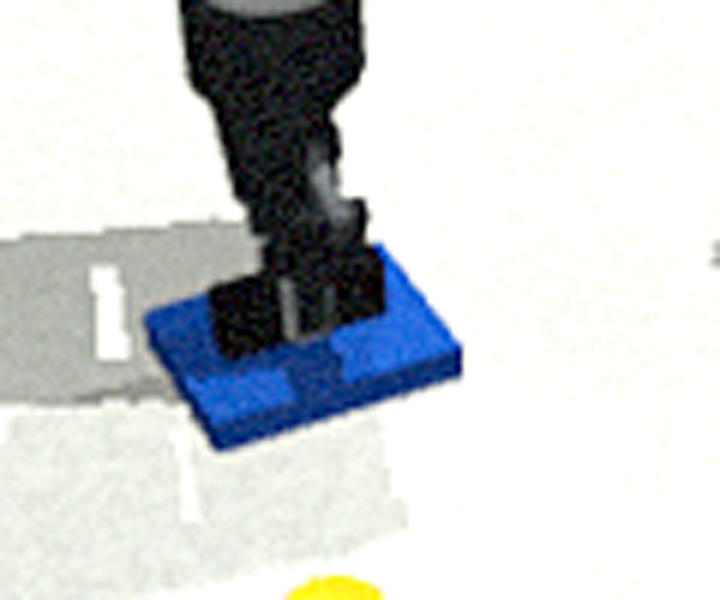

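```bash
python3 -m handwheel '[{"delta_pos":[0,-0.3,0],"twist":[0,0,0],"jaw":0},{"delta_pos":[0,-1,0],"twist":[0,0,0],"jaw":0},{"delta_pos":[0,-2.5,0],"twist":[0,0,0],"jaw":0},{"delta_pos":[0,-4.5,0],"twist":[0,0,0],"jaw":0},{"delta_pos":[0,-6.5,0],"twist":[0,0,0],"jaw":0},{"delta_pos":[0,-8.5,0],"twist":[0,0,0],"jaw":0},{"delta_pos":[0,-10.5,0],"twist":[0,0,0],"jaw":0},{"delta_pos":[0,-12.5,0],"twist":[0,0,0],"jaw":0},{"delta_pos":[0,-14,0],"twist":[0,0,0],"jaw":0},{"delta_pos":[0,-14.5,0],"twist":[0,0,0],"jaw":0}]' 80
python3 -c "
from h import *
go([517.7,-267,165],-97.35)
c=cap('side','9');crop(c,200,60,350,180,5,'pics/s9c.png')"
```

```text
time_s: 12.27
eef_pos: [533.8, 158.3, 170.8]
ee_rot: [0.58, -0.579, 0.404, -0.406]
force: [0.7, 0.2, -2.3]
grip_width: 0.216
t 12.27 pos [533.8 158.3 170.8] yaw -69.9 j [ 0.08  0.43  1.49 -0.    1.22  1.3 ] F [ 0.7  0.2 -2.3] jaw 0.216
d cm [ 39.39   0.57 -16.13]
twist [-3.700e-03  4.792e-01  3.000e-04]
```

View pics/s9c.png

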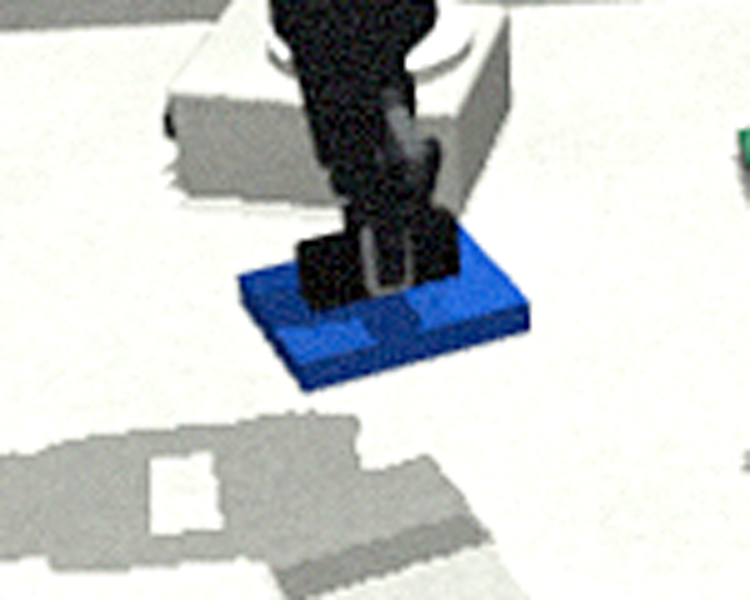

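```bash
python3 -m handwheel '[{"delta_pos":[0.5,0,-0.2],"twist":[0,0.01,0],"jaw":0},{"delta_pos":[1.6,0,-0.7],"twist":[0,0.03,0],"jaw":0},{"delta_pos":[3.4,0,-1.4],"twist":[0,0.05,0],"jaw":0},{"delta_pos":[5.6,0,-2.3],"twist":[0,0.08,0],"jaw":0},{"delta_pos":[8,0,-3.3],"twist":[0,0.11,0],"jaw":0},{"delta_pos":[10.5,0,-4.3],"twist":[0,0.14,0],"jaw":0},{"delta_pos":[13,0,-5.3],"twist":[0,0.17,0],"jaw":0},{"delta_pos":[15.5,0,-6.3],"twist":[0,0.2,0],"jaw":0},{"delta_pos":[18,0,-7.4],"twist":[0,0.23,0],"jaw":0},{"delta_pos":[20.5,0,-8.4],"twist":[0,0.26,0],"jaw":0}]' 80
python3 -c "
from h import *
go([517.7,-267,165],-97.35)"
```

```text
time_s: 13.15
eef_pos: [523.5, -65.2, 167.1]
ee_rot: [-0.521, 0.522, -0.478, 0.477]
force: [0.7, 0.3, -2.1]
grip_width: 0.223
t 13.15 pos [523.5 -65.2 167.1] yaw -84.98 j [-0.35  0.38  1.58 -0.    1.18  1.14] F [ 0.7  0.3 -2.1] jaw 0.223
d cm [20.06  0.2  -2.34]
twist [ 0.0023  0.2159 -0.0005]
```

```bash
python3 -m handwheel '[{"delta_pos":[2.6,0,-0.3],"twist":[0,0.03,0],"jaw":0},{"delta_pos":[5.2,0,-0.6],"twist":[0,0.06,0],"jaw":0},{"delta_pos":[7.8,0,-0.9],"twist":[0,0.09,0],"jaw":0},{"delta_pos":[10.4,0,-1.2],"twist":[0,0.12,0],"jaw":0},{"delta_pos":[13,0,-1.5],"twist":[0,0.15,0],"jaw":0},{"delta_pos":[15.4,0,-1.8],"twist":[0,0.18,0],"jaw":0},{"delta_pos":[17.4,0,-2.1],"twist":[0,0.2,0],"jaw":0},{"delta_pos":[19,0,-2.2],"twist":[0,0.21,0],"jaw":0},{"delta_pos":[19.9,0,-2.3],"twist":[0,0.216,0],"jaw":0},{"delta_pos":[20.1,0,-2.3],"twist":[0,0.216,0],"jaw":0}]' 80
python3 -m handwheel '[{"delta_pos":[0,0.4,0],"twist":[0,0,0],"jaw":0},{"delta_pos":[0,1.2,0],"twist":[0,0,0],"jaw":0},{"delta_pos":[0,2,0],"twist":[0,0,0],"jaw":0},{"delta_pos":[0,2.8,0],"twist":[0,0,0],"jaw":0},{"delta_pos":[0,3.6,0],"twist":[0,0,0],"jaw":0},{"delta_pos":[0,4.4,0],"twist":[0,0,0],"jaw":0},{"delta_pos":[0,4.9,0],"twist":[0,0,0],"jaw":0},{"delta_pos":[0,5.1,0],"twist":[0,0,0],"jaw":0},{"delta_pos":[0,5.1,0],"twist":[0,0,0],"jaw":0},{"delta_pos":[0,5.1,0],"twist":[0,0,0],"jaw":0}]' 80
python3 -c "
from h import *
go([517.7,-267,95],-97.35)
c=cap('side','10');crop(c,210,180,350,350,3.5,'pics/s10c.png')
c=cap('top','10');crop(c,290,150,450,290,4,'pics/t10c.png',2.2)"
```

```text
time_s: 13.98
eef_pos: [519.4, -266.7, 167.5]
ee_rot: [0.467, -0.467, 0.531, -0.53]
force: [-0.5, 0.1, -2.3]
grip_width: 0.224
time_s: 14.82
eef_pos: [520.1, -265.4, 117.5]
ee_rot: [-0.468, 0.468, -0.53, 0.53]
force: [0.3, -0.3, -1.7]
grip_width: 0.219
t 14.82 pos [ 520.1 -265.4  117.5] yaw -97.17 j [-0.67  0.55  1.46 -0.    1.13  1.02] F [ 0.3 -0.3 -1.7] jaw 0.219
d cm [ 0.19  2.25 -0.22]
twist [-0.0004  0.0031  0.0003]
```

View pics/s10c.png

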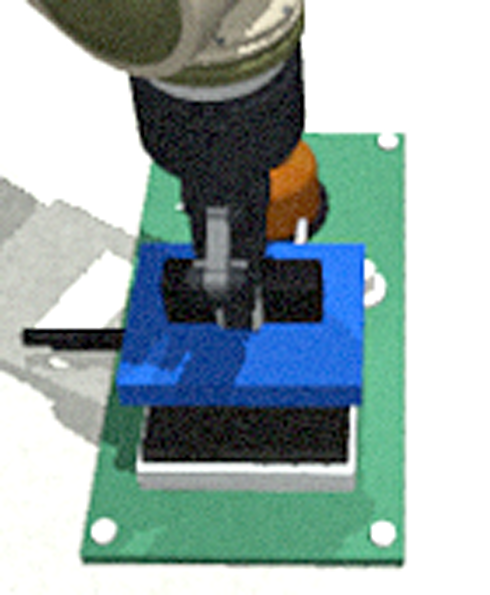

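View pics/t10c.png

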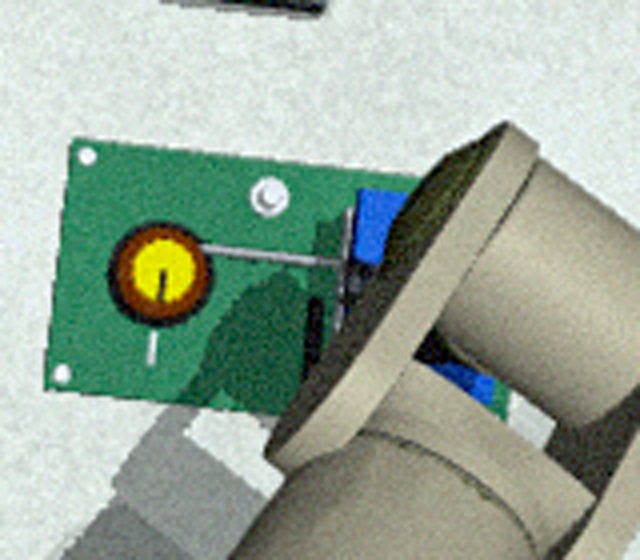

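```bash
python3 - <<'E'
from h import *
for n,T in(("side9",(533.8,158.3,170.8)),("side10",(520.1,-265.4,117.5))):
    c=load(n); hsv=cv2.cvtColor(c["frame"],cv2.COLOR_RGB2HSV)
    b=cv2.inRange(hsv,(100,120,25),(130,255,255)); b[:, :200]=0
    k,l,st,ce=cv2.connectedComponentsWithStats(b); i=1+np.argmax(st[1:,4]); 
    zt=T[2]-23.8+18; P=cloud(c)
    m=(l==i); V=hsv[:,:,2]; print(n,st[i],"z med",np.median(P[m&(c["z_map"]>0)][:,2]),zt)
    cn=max(cv2.findContours(m.astype(np.uint8),cv2.RETR_EXTERNAL,cv2.CHAIN_APPROX_NONE)[0],key=cv2.contourArea)
    h=cv2.convexHull(cn); print(cv2.approxPolyDP(h,2.0,True)[:,0].tolist())
    # top face only: normal: use depth points with z within 4 of zt
    mm=m&(abs(P[:,:,2]-zt)<5)
    v,u=np.nonzero(mm); q=np.array([ray(c,(a,d),zt) for a,d in zip(u,v)])[:,:2].astype(np.float32); print(cv2.minAreaRect(q))
E
python3 -c "
from h import *
c=load('side10');crop(c,235,235,325,325,7,'pics/s10d.png')"
```

```text
side9 [248 105  58  33 884] z med 163.68019805454603 165.0
[[305, 125], [260, 137], [248, 115], [291, 105], [305, 120]]
((532.7452392578125, 151.42889404296875), (121.48841857910156, 95.1617431640625), 19.92189598083496)
side10 [ 243  248   71   49 2248] z med 111.02259448865267 111.7
[[313, 249], [312, 295], [244, 294], [243, 286], [251, 249]]
((518.5693359375, -270.1325988769531), (92.40116119384766, 120.06526947021484), 83.15599060058594)
```

View pics/s10d.png

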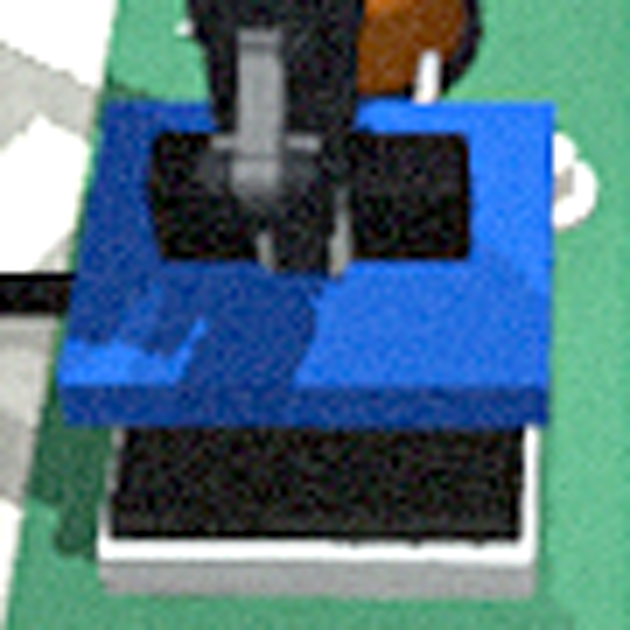

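```bash
python3 - <<'E'
from h import *
c=load("side10"); z=111.7
K=[(107,103),(553,103),(548,388),(58,385)]
q=np.array([ray(c,(235+(x+.5)/7-.5,235+(y+.5)/7-.5),z) for x,y in K]); print(q.round(1),q.mean(0),np.linalg.norm(q-np.roll(q,-1,0),axis=1))
q=np.array([ray(c,(235+(x+.5)/7-.5,235+(y+.5)/7-.5),z-18) for x,y in [(548,425),(65,425)]]);print("bottom edge",q.round(1))
c=load("side0");crop(c,240,260,330,330,7,'pics/s0d.png')
E
```

```text
[[ 466.  -215.5  111.7]
 [ 584.3 -229.7  111.7]
 [ 573.5 -319.2  111.7]
 [ 454.8 -304.1  111.7]] [ 519.64349603 -267.14167657  111.7       ] [119.1785812   90.06700035 119.6105739   89.26325925]
bottom edge [[ 573.4 -317.7   93.7]
 [ 454.1 -303.5   93.7]]
```

View pics/s0d.png

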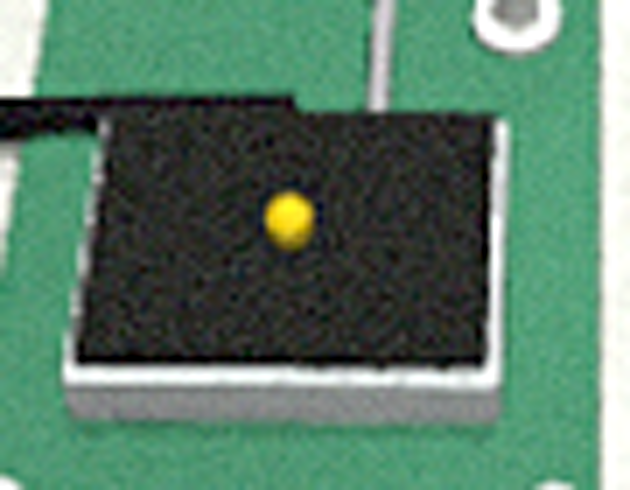

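```bash
python3 - <<'E'
from h import *
c=load("side0")
f=lambda K,z:np.array([ray(c,(240+(x+.5)/7-.5,260+(y+.5)/7-.5),z) for x,y in K])
q=f([(106,113),(497,116),(487,363),(75,363)],40); print(q.round(1),q.mean(0),np.linalg.norm(q-np.roll(q,-1,0),axis=1))
print(f([(290,209)],50))
go([519,-266.4,85],-97.3)
E
```

```text
[[ 466.9 -223.4   40. ]
 [ 576.6 -237.6   40. ]
 [ 566.  -315.8   40. ]
 [ 458.7 -303.    40. ]] [ 517.05424359 -269.98307761   40.        ] [110.63424409  78.9437552  108.00442536  80.02427692]
[[ 517.38079671 -268.77220806   50.        ]]
t 14.92 pos [ 520.2 -265.5  117.8] yaw -97.17 j [-0.67  0.55  1.46 -0.    1.13  1.02] F [-0.7 -1.  -2.9] jaw 0.222
d cm [ 0.1   3.28 -0.11]
twist [-0.0008  0.0022  0.0005]
```

```bash
python3 -m handwheel '[{"delta_pos":[0.1,0.3,-0.1],"twist":[0,0.002,0],"jaw":0},{"delta_pos":[0.23,0.8,-0.21],"twist":[0,0.002,0],"jaw":0},{"delta_pos":[0.23,1.4,-0.21],"twist":[0,0.002,0],"jaw":0},{"delta_pos":[0.23,2,-0.21],"twist":[0,0.002,0],"jaw":0},{"delta_pos":[0.23,2.6,-0.21],"twist":[0,0.002,0],"jaw":0},{"delta_pos":[0.23,3.1,-0.21],"twist":[0,0.002,0],"jaw":0},{"delta_pos":[0.23,3.5,-0.21],"twist":[0,0.002,0],"jaw":0},{"delta_pos":[0.23,3.8,-0.21],"twist":[0,0.002,0],"jaw":0},{"delta_pos":[0.23,3.8,-0.21],"twist":[0,0.002,0],"jaw":0},{"delta_pos":[0.23,3.8,-0.21],"twist":[0,0.002,0],"jaw":0}]' 80
python3 -c "
from h import *
go([517.8,-267.5,63.8],-97.3)
c=cap('side','11');crop(c,235,235,325,325,7,'pics/s11d.png')"
```

```text
time_s: 15.75
eef_pos: [517.7, -267.3, 79.3]
ee_rot: [0.467, -0.467, 0.531, -0.531]
force: [0.8, 1.2, -2.6]
grip_width: 0.221
t 15.75 pos [ 517.7 -267.3   79.3] yaw -97.28 j [-0.68  0.59  1.5   0.    1.05  1.02] F [ 0.8  1.2 -2.6] jaw 0.221
d cm [0.01 1.55 0.02]
twist [ 0.      0.0003 -0.    ]
```

View pics/s11d.png

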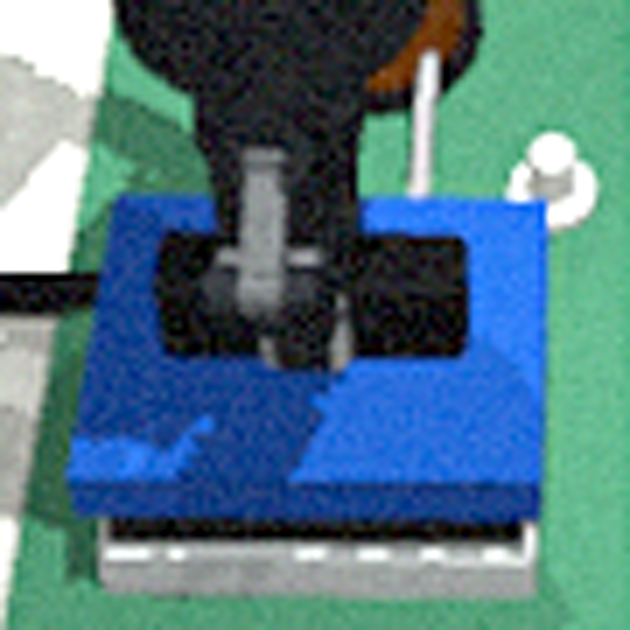

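```bash
python3 - <<'E'
from h import *
c=load("side11")
f=lambda K,z:np.array([ray(c,(235+(x+.5)/7-.5,235+(y+.5)/7-.5),z) for x,y in K])
q=f([(115,197),(546,202),(543,485),(68,482)],73.5); print(q.round(1),q.mean(0),np.linalg.norm(q-np.roll(q,-1,0),axis=1))
E
```

```text
[[ 463.5 -216.9   73.5]
 [ 581.6 -232.8   73.5]
 [ 571.4 -321.8   73.5]
 [ 452.3 -306.7   73.5]] [ 517.19574307 -269.56563517   73.5       ] [119.08641094  89.63327411 120.06638795  90.55261768]
```

```bash
python3 -m handwheel '[{"delta_pos":[0,0.1,0],"twist":[0,0,0],"jaw":0},{"delta_pos":[0,0.2,0],"twist":[0,0,0],"jaw":0},{"delta_pos":[0,0.3,0],"twist":[0,0,0],"jaw":0},{"delta_pos":[0,0.4,0],"twist":[0,0,0],"jaw":0},{"delta_pos":[0,0.5,0],"twist":[0,0,0],"jaw":0},{"delta_pos":[0,0.6,0],"twist":[0,0,0],"jaw":0},{"delta_pos":[0,0.7,0],"twist":[0,0,0],"jaw":0},{"delta_pos":[0,0.8,0],"twist":[0,0,0],"jaw":0},{"delta_pos":[0,0.9,0],"twist":[0,0,0],"jaw":0},{"delta_pos":[0,0.9,0],"twist":[0,0,0],"jaw":0}]' 80
python3 -c "
from h import *
go([517.8,-267.5,63.8],-97.3)"
```

```text
time_s: 16.63
eef_pos: [517.5, -267.3, 70.0]
ee_rot: [0.467, -0.467, 0.531, -0.531]
force: [-0.9, -0.6, -2.7]
grip_width: 0.222
t 16.63 pos [ 517.5 -267.3   70. ] yaw -97.29 j [-0.68  0.6   1.5  -0.    1.03  1.02] F [-0.9 -0.6 -2.7] jaw 0.222
d cm [0.02 0.62 0.03]
twist [ 0.0003  0.0002 -0.0002]
```

```bash
python3 -m handwheel '[{"delta_pos":[0,0.1,0],"twist":[0,0,0],"jaw":0},{"delta_pos":[0,0.2,0],"twist":[0,0,0],"jaw":0},{"delta_pos":[0,0.3,0],"twist":[0,0,0],"jaw":0},{"delta_pos":[0,0.4,0],"twist":[0,0,0],"jaw":0},{"delta_pos":[0,0.5,0],"twist":[0,0,0],"jaw":0},{"delta_pos":[0,0.6,0],"twist":[0,0,0],"jaw":0},{"delta_pos":[0,0.7,0],"twist":[0,0,0],"jaw":0},{"delta_pos":[0,0.8,0],"twist":[0,0,0],"jaw":0},{"delta_pos":[0,0.8,0],"twist":[0,0,0],"jaw":0},{"delta_pos":[0,0.8,0],"twist":[0,0,0],"jaw":0}]' 80
python3 -c "
from h import *
go([517.8,-267.5,58.8],-97.3)"
```

```text
time_s: 17.47
eef_pos: [517.6, -267.4, 62.6]
ee_rot: [-0.467, 0.467, -0.531, 0.531]
force: [-1.9, 1.2, 2.0]
grip_width: 0.221
t 17.47 pos [ 517.6 -267.4   62.6] yaw -97.29 j [-0.68  0.61  1.51 -0.    1.02  1.02] F [-1.9  1.2  2. ] jaw 0.221
d cm [0.01 0.38 0.02]
twist [-0.0001  0.0002  0.0001]
```

```bash
python3 -m handwheel '[{"delta_pos":[0,0.05,0],"twist":[0,0,0],"jaw":0},{"delta_pos":[0,0.1,0],"twist":[0,0,0],"jaw":0},{"delta_pos":[0,0.15,0],"twist":[0,0,0],"jaw":0},{"delta_pos":[0,0.2,0],"twist":[0,0,0],"jaw":0},{"delta_pos":[0,0.25,0],"twist":[0,0,0],"jaw":0},{"delta_pos":[0,0.3,0],"twist":[0,0,0],"jaw":0},{"delta_pos":[0,0.35,0],"twist":[0,0,0],"jaw":0},{"delta_pos":[0,0.4,0],"twist":[0,0,0],"jaw":0},{"delta_pos":[0,0.45,0],"twist":[0,0,0],"jaw":0},{"delta_pos":[0,0.45,0],"twist":[0,0,0],"jaw":0}]' 80
python3 -c "
from h import *
go([517.8,-267.5,58.8],-97.3)"
```

```text
time_s: 18.3
eef_pos: [517.7, -267.4, 58.7]
ee_rot: [-0.467, 0.467, -0.531, 0.531]
force: [-5.4, 3.5, 12.5]
grip_width: 0.219
t 18.3 pos [ 517.7 -267.4   58.7] yaw -97.28 j [-0.68  0.62  1.51 -0.    1.01  1.02] F [-5.4  3.5 12.5] jaw 0.219
d cm [ 0.01 -0.01  0.01]
twist [-0.0002  0.0003  0.0003]
```

```bash
python3 -m handwheel '[{"delta_pos":[0,0.02,0],"twist":[0,0,0],"jaw":0},{"delta_pos":[0,0.04,0],"twist":[0,0,0],"jaw":0},{"delta_pos":[0,0.06,0],"twist":[0,0,0],"jaw":0},{"delta_pos":[0,0.08,0],"twist":[0,0,0],"jaw":0},{"delta_pos":[0,0.1,0],"twist":[0,0,0],"jaw":0},{"delta_pos":[0,0.12,0],"twist":[0,0,0],"jaw":0},{"delta_pos":[0,0.12,0],"twist":[0,0,0],"jaw":0},{"delta_pos":[0,0.12,0],"twist":[0,0,0],"jaw":0},{"delta_pos":[0,0.12,0],"twist":[0,0,0],"jaw":0},{"delta_pos":[0,0.12,0],"twist":[0,0,0],"jaw":0}]' 80
python3 -c "
from h import *
go([517.8,-267.5,58.8],-97.3)
s=load('side0')
c=cap('side','12');crop(c,215,190,345,350,3.7,'pics/s12d.png')
c=cap('top','12');crop(c,290,150,450,290,4,'pics/t12c.png',2.2)"
```

```text
time_s: 19.13
eef_pos: [517.7, -267.4, 58.7]
ee_rot: [-0.467, 0.467, -0.53, 0.531]
force: [-8.8, 5.4, 21.3]
grip_width: 0.219
t 19.13 pos [ 517.7 -267.4   58.7] yaw -97.27 j [-0.68  0.62  1.51 -0.    1.01  1.02] F [-8.8  5.4 21.3] jaw 0.219
d cm [ 0.01 -0.01  0.01]
twist [-0.0005  0.0004  0.0006]
```

View pics/s12d.png

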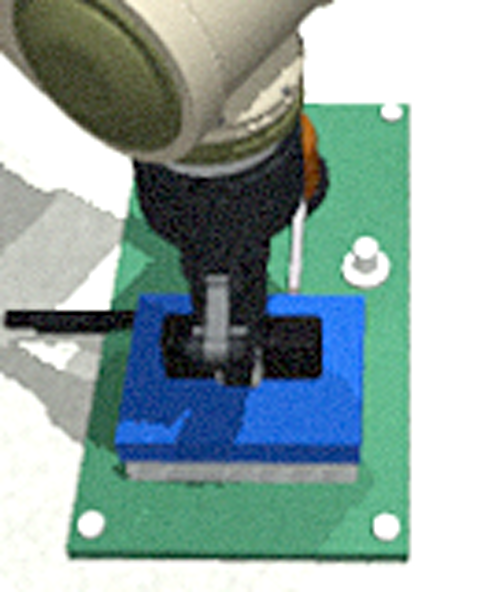

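View pics/t12c.png

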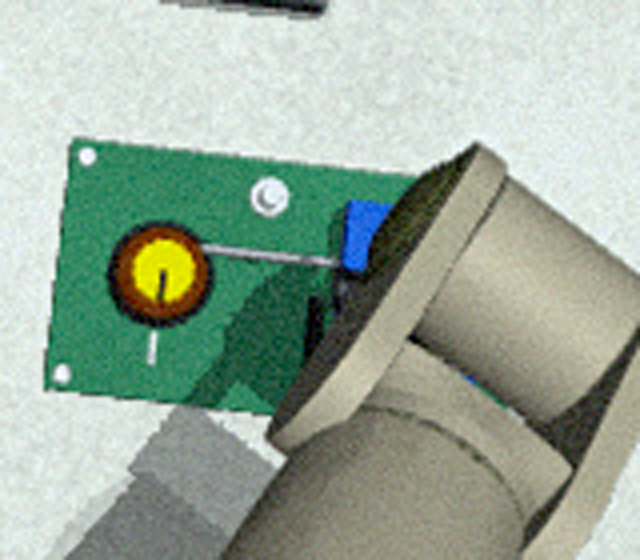

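```bash
python3 - <<'E'
from h import *
c=load("side12");P=cloud(c);hsv=cv2.cvtColor(c["frame"],cv2.COLOR_RGB2HSV)
b=(cv2.inRange(hsv,(100,120,25),(130,255,255))>0)&(c["z_map"]>0)&(abs(P[:,:,0]-517)<70)&(abs(P[:,:,1]+267)<55)
z=P[b][:,2]; print("lid z pct",np.percentile(z,[25,50,75,90]).round(1))
c0=load("side11");P0=cloud(c0);h0=cv2.cvtColor(c0["frame"],cv2.COLOR_RGB2HSV)
b=(cv2.inRange(h0,(100,120,25),(130,255,255))>0)&(c0["z_map"]>0)&(abs(P0[:,:,0]-517)<70)&(abs(P0[:,:,1]+267)<55)
print("ref at TCP79.3",np.percentile(P0[b][:,2],[25,50,75,90]).round(1))
# level: fit plane
m=(abs(P[:,:,2]-53)<6)&(cv2.inRange(hsv,(100,120,25),(130,255,255))>0)&(abs(P[:,:,0]-517)<70)&(P[:,:,1]>-305)&(P[:,:,1]<-230)
q=P[m];print("plane",np.linalg.lstsq(np.c_[q[:,:2]-[517,-267],np.ones(len(q))],q[:,2],rcond=None)[0])
E
```

```text
lid z pct [51.2 52.2 53.1 54. ]
ref at TCP79.3 [71.7 72.8 73.7 74.5]
plane [-2.36217606e-03  7.74204695e-04  5.25103666e+01]
```

```bash
python3 -c "
from rig import ctrl,telemetry
s=telemetry.sense();print(s['time_s'],s['eef_pos'],s['force'],s['grip_width'])
print(ctrl.finish_job())"
```

```text
19.2333 [ 517.7096805  -267.43372687   58.68032218] [-8.57728415  4.944567   22.48800139] 0.22140220847355283
the job is handed in; nothing more can be done
None
```

The job is done and handed in at 19.2 s, with the gripper still holding the lid pressed down.

- **Cap:** I turned it clockwise about 1.38 rad. The wrist torque rose to about 1 N m, so it is against its stop. The black stripe lines up with the white line in both views.
- **Lid fit:** I gripped the lid by its bar and set it over the pin. There was no contact force as the underside passed below the pin's tip, so the pin is in the hole.
- **Press:** In the last step the height stayed at 58.7 mm while the upward force rose from 12.5 to 21.3 N, so it is against a hard stop. The top of the lid plate measured about 52.5 mm and level, against 53 mm expected for a fully compressed gasket.
- **Lid grip:** The lid moved down 20.6 mm with the gripper, so it did not slip.

Two things did not fully agree:
- A sideways force of about 10 N remained at the end. It may be the pin touching the side of the hole or arm flex.
- The two cameras differed by about 2–3 mm in y. I settled the lid's position by comparing lid and pin in the same view.

The pen and stopper look undisturbed in the last pictures. I did not check the other bystanders again; the arm went nowhere near them.

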